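Hang up the dipping basket, free the sagging gate bolt and hold the lock-up gate ajar

ROBOT

A 6-joint arm with a two-finger parallel gripper is mounted at the origin on a cart in front of the work surface, level with it; the furniture and walls round the work are solid. World frame = base frame: x ahead of the robot, y to its left, z up, the work surface at z = 0. Lengths are in m, angles in rad, forces in N, time in s.
With the tool pointing down it reaches from about 0.375 to 0.9 m from the base axis. Payload 3.1 kg.
Tool frame: the origin (TCP) lies between the finger pads, 19 mm behind the fingertips; this is the grasp point; z points along the fingers, y is the line along which they close (so a half turn about z gives the same grasp; the last joint's range is limited). The gripper opens to 87 mm and grips with 3 to 60 N. Pads are 19 mm wide; open, the fingers measure 117 mm over their backs; the gripper's body (75 mm by 190 mm) begins 51 mm behind the grasp point.
Start: joints at [-1.373, 0.527, 1.433, -0, 1.181, -0.178], TCP at [0.229, -0.581, 0.241] pointing down, gripper open.
Joint ranges: [-3.08, 3.08], [-0.75, 2.2], [0.22, 2.44], [-1.43, 4.57], [0, 2.65], [-2.85, 2.85]. Speed limits (rad/s): [2.79, 2.79, 3.14, 3.14, 3.14, 3.14].

INTERFACE

Orientations are given as a rotation vector (axis times angle).
In Python, from workcell import arm gives the robot as it stands.
- The arm moves only by the shell command python3 shift.py 'ROWS' [OPENING] [FORCE]. ROWS is a JSON list of rows, 1 to 5 of them, each of 4 numbers: dx, dy, dz in m, then a turn about the tool's z in rad; each row shifts and turns the commanded pose from where the row before left it, along the tool's axes as they then stand; what a row does not reach is not made up. A row lasts 1/8 s, in which the tool goes at most 0.0625 m and 0.188 rad, less where a joint would pass 70% of its speed; a pose out of reach is approached as far as the arm can. OPENING is the opening from 0.0 (shut) to 1.0 (fully open), set as the command begins (- or left out keeps the last). The fingers move at their own pace and stop on an object; FORCE is the grip in N (left out, the last holds). Time passes only in rows, so rows that do not move let the fingers close. It prints the time, the measured TCP pose, the force, the opening and the grip force at its end.
- arm.sense(): the state, without advancing time (a new reading comes with each control period).
- arm.get_image(name): name is "scene" or "top" or "wrist"; returns (picture, depth): 480x640x3 uint8, red, green, blue; 480x640 float32, m along the optical axis (not along the pixel's ray), 0 where there is no reading.
- arm.get_calibration(name): a dict with "vertical_fov" (degrees; the focal length in pixels is half the picture's height over the tangent of half this angle, whatever the lens; pixels are square), "cx", "cy" (the principal point, pixels), "extrinsics" (4x4, takes a point from world to camera coordinates); the wrist camera has in their place "T_tool_cam" (4x4, takes a point from camera to tool coordinates, whose origin is the TCP and whose axes are the flange's). Camera axes: x right, y down, z forward; pixel columns grow to the right and rows downward; lengths in m; the calibration is good to about 2 mm. A picture is of the moment at which its call begins: read the wrist's pose just before it. get_calibration takes no time and is no camera call.
- arm.job_done(): hands the job in; it is judged then, once.
The state is a dict: "time_s": time; "joint_pos": joint angles; "qd": joint speeds; "joint_efforts": joint torques, N m; "tcp_pos": TCP position; "tool_rot": TCP orientation; "force": force on the tool from outside, world axes, zero at the start; "wrist_torque": the same for the moment, N m; "width": opening from 0.0 (shut) to 1.0 (fully open); "finger_force": force on a finger pad.
Only numpy, scipy, OpenCV 4.12 (cv2) and the standard library are available. Lean on these libraries where they do the work, as an engineer would, in place of code of your own. Each camera call takes 0.05 s, during which the arm holds its last target. There are 200 camera calls.

TASK

The wire dipping basket stands in the swing of the reagent cage's gate, so first hang it by its bail on the upturned hook of the short stand and let go of it. Then take the gate's sagging bolt by its upright knob and, without forcing it, lift it over the bent-up lip of the keeper while you draw it towards the hinges, and with the same grip pull the self-closing gate open about a hand's width (some 10 cm at its free edge). Finish while still holding the gate ajar by that knob, with the basket hanging on the hook, and leave the loose amber bottle and the timer where they stand.

Things in the scene. Friction and masses are not known exactly. Their poses are not given: they have to be found in the camera images.
- cage: Fixed grey steel mesh lock-up cage with reagent bottles inside, 320 wide (y) x 200 deep (x) x 215 mm high. Origin: centre of its underside on the worktop; its front (gate) faces its own -x, z up. The front face lies at own x = -0.100. A roll of tape lies on its roof, near the back.
- gate_hinge (a point): Point on the vertical hinge axis of the gate, 100 mm above the worktop, at the gate's left edge as seen from the robot (cage frame x -0.100, y +0.132). It does not move with the gate. The gate runs 259 mm from it to the cage's -y side and opens to the cage's -x (towards the robot). Its axes turn with the gate.
- gate_edge (a point): Front of the gate's free edge, 190 mm above the worktop, 259 mm from the hinge axis; moves with the gate.
- gate (a joint): Opening angle of the gate, rad: 0 shut, limit 1.5; it grows as the free edge comes out to the cage's -x (clockwise from above). A spring closes it with 0.21 N m when shut plus 0.3 N m per rad (about 2 N at the knob). 0.39 rad is 10 cm at the free edge.
- bolt (a joint): How far the bolt is drawn, m: 0 is shot, limit 0.036; grows towards the hinges (along the gate's own +y, which is the cage's +y while the gate is shut). Starts at 0 to 3 mm; dry friction about 1 N. From about 0.004 the shoulder of its nose runs against the keeper's lip unless the bolt is lifted; from 0.021 the nose is clear of the keeper and the gate is free.
- bolt_sag (a joint): How far the bolt is lifted in its worn, tall straps, m: 0 is sagged (its own weight of 2 N pulls it there), limit 0.016. It must be lifted at least 7 mm for its nose to pass over the keeper's lip; 10 to 12 mm is comfortable. It drops again if let go.
- bolt_knob (a point): Centre of the bolt's black upright knob: a vertical cylinder 15 mm thick, from 22 mm below this point to 12 mm above it, under a 20 mm cap 7 mm high. 224 mm above the worktop while the bolt sags; moves with the bolt. Grip it here from above, closing along the gate's width. It stands 26 mm before the gate's front, 202 mm along it from the hinge when shot; straps below reach 194 mm high.
- keeper_lip (a point): Middle of the top of the bent-up lip on the gate side of the steel keeper, fixed to the cage's right front post; the shoulder of the bolt's nose lies behind it (on the side away from the gate).
- keeper: The steel keeper, a staple about 45 x 27 x 62 mm fixed on the cage's right front post; its frame is the cage's own. In it lies the nose of the bolt: the bolt is a level 10 mm rod along the gate's front, and its nose a shoulder 26 mm in diameter and 12 mm long.
- basket: Stainless wire dipping basket, 0.16 kg: tray 64 (x) x 94 (y) x 39 mm high, with a rigid bail of 8 mm round bar. Origin: centre of its underside; z up. The bail's level top bar runs along the basket's own y, straight for 100 mm, its centreline 170 mm above the underside; the bail's uprights stand at own y = +-0.058. It stands on the worktop in front of the gate.
- basket_bail (a point): Middle of the bail's top bar (on its centreline), 170 mm above the basket's underside. Grip the bar beside its middle (30 to 38 mm along it) so that the hook can take the middle.
- hook_stand: Fixed short retort stand: base plate 170 x 120 x 12 mm, rod 270 mm high, and at 245 mm a bosshead with a horizontal hook arm of 8 mm round bar that points to the stand's own -x. Origin: underside of the base, on the rod's axis; z up. The stand's top is 275 mm high.
- hook_seat (a point): Where the bail's centreline lies when hung, in the hook's trough: 93 mm from the rod along the stand's own -x, 240 mm above the worktop; axes as the stand's. The hook bar lies in the stand's x-z plane; its upturned tip, 25 mm further out (-x), is 257 mm high, the arm on the rod's side 249 mm. Bring the bail in from the tip's side with its bar above 265 mm, then lower it.
- bottle: Loose amber glass screw-cap bottle standing on the worktop (not one of those in the cage), bystander, 60 mm in diameter, 128 mm high, origin at the centre of its underside.
- timer: Small white bench timer, bystander, 38 x 64 x 61 mm, origin at the centre of its underside.

How it is judged:
By the outcome, as a careful person would: the job done as asked, in the order asked, and still so for the second after the job is handed in, while the arm keeps its last pose, push and grip.
It also fails if it takes over 56 s, if anything falls off the work surface, if the arm or the gripper's body presses on something with over 40 N, if the wrist force passes 120 N, or if a joint passes its speed limit or range.

## Working session

There is one attempt and no reset: what is moved stays moved. The work goes in short steps, Python scripts to look and compute and a shell command to move; the robot and the scene stay as the last step left them, time stands still between calls to the robot, and variables do not carry over. Pictures are saved under pics/ and viewed, at most 10 in all, crops included, and the job is handed in when it is done.

```bash
ls; mkdir -p pics; cat > h.py <<'E'
import numpy as np, cv2
from workcell import arm
from scipy.spatial.transform import Rotation as R
def cam(name):
    c=arm.get_calibration(name)
    s=arm.sense()
    f=240/np.tan(np.radians(c["vertical_fov"])/2)
    if "extrinsics" in c: T=np.linalg.inv(np.array(c["extrinsics"]))
    else:
        W=np.eye(4);W[:3,:3]=R.from_rotvec(s["tool_rot"]).as_matrix();W[:3,3]=s["tcp_pos"]
        T=W@np.array(c["T_tool_cam"])
    return f,c["cx"],c["cy"],T
def grab(name):
    k=cam(name); im,d=arm.get_image(name)
    return k,np.array(im),np.array(d)
def cloud(k,d):
    f,cx,cy,T=k; v,u=np.mgrid[:480,:640]
    P=np.stack([(u-cx)/f*d,(v-cy)/f*d,d],-1)
    return P@T[:3,:3].T+T[:3,3]
def plane(k,u,v,z):
    f,cx,cy,T=k; r=T[:3,:3]@np.array([(u-cx)/f,(v-cy)/f,1]); o=T[:3,3]
    return o+r*(z-o[2])/r[2]
def proj(k,p):
    f,cx,cy,T=k; q=T[:3,:3].T@(np.array(p)-T[:3,3]); return cx+f*q[0]/q[2],cy+f*q[1]/q[2]
E
python3 - <<'E'
from h import *
for n in("scene","top","wrist"):
    k,im,d=grab(n); cv2.imwrite(f"pics/{n}0.png",im[...,::-1]); np.savez(f"pics/{n}0.npz",d=d,im=im,k=np.array(k,dtype=object))
    print(n,k[:3],k[3].round(3).tolist())
print(arm.sense())
E
```

```text
pics
shift.py
workcell.py
scene (np.float64(571.5146313138041), 313.85818622252685, 239.90831826545283) [[-0.629, -0.525, 0.572, -0.289], [-0.777, 0.437, -0.453, 0.587], [-0.012, -0.73, -0.683, 1.155], [0.0, 0.0, 0.0, 1.0]]
top (np.float64(456.1447604630528), 326.7174460513302, 230.33033710212703) [[0.025, -0.99, 0.139, 0.364], [-0.999, -0.028, -0.019, -0.051], [0.023, -0.138, -0.99, 1.481], [0.0, 0.0, 0.0, 1.0]]
wrist (np.float64(355.5692450692888), 317.89006554979386, 239.08767494316493) [[0.367, -0.889, -0.274, 0.303], [-0.93, -0.351, -0.105, -0.551], [-0.003, 0.293, -0.956, 0.385], [0.0, 0.0, 0.0, 1.0]]
{'time_s': 0.15, 'joint_pos': array([-1.37346084e+00,  5.28256963e-01,  1.43363751e+00, -3.03097160e-06,
        1.18138603e+00, -1.78486407e-01]), 'qd': array([ 0.0011299 , -0.00212991, -0.00414169,  0.00132167, -0.00073885,
        0.00062694]), 'joint_efforts': array([ 4.81241568e-04, -4.40432346e+01, -1.76842135e+01,  6.33676630e-02,
        5.52492694e-02, -9.09605797e-05]), 'tcp_pos': array([ 0.22932461, -0.58082423,  0.24048434]), 'tool_rot': array([-3.08463165e+00, -5.86558069e-01,  2.93737572e-05]), 'force': array([-0.00115779, -0.68184502, -0.5685846 ]), 'wrist_torque': array([-0.00563781, -0.00687332, -0.02172048]), 'finger_force': 0.0, 'width': 1.0020363218888435}
```

View pics/scene0.png

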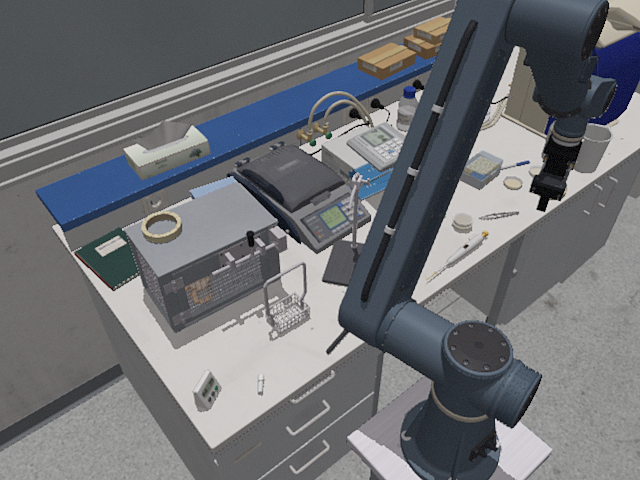

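View pics/top0.png

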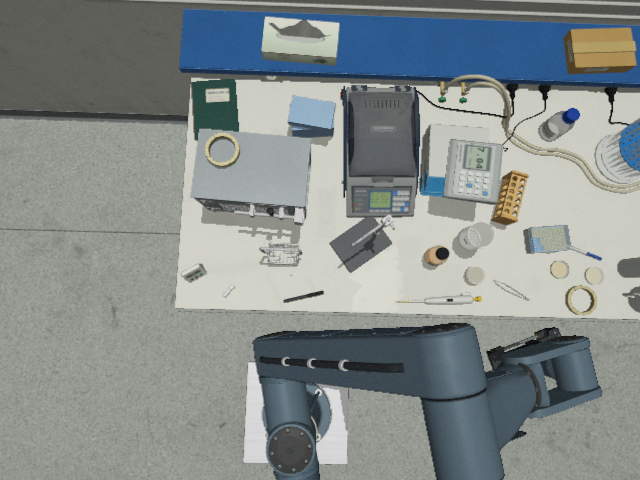

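The scene view shows the cage, knob near (251,240), basket bail near (286,285) and stand rod near (355,210). In the top view the basket is at (281,253), stand base at (360,245), bottle at (437,255) and timer at (193,272).

```bash
python3 - <<'E'
from h import *
for n,(a,b,c,d_),s in(("top",(180,440,190,290),3),("scene",(200,390,160,345),4)):
    z=np.load(f"pics/{n}0.npz",allow_pickle=True); im=z["im"][c:d_,a:b,::-1]
    cv2.imwrite(f"pics/{n}0c.png",cv2.resize(im,None,fx=s,fy=s,interpolation=cv2.INTER_CUBIC))
# depth-based points
z=np.load("pics/top0.npz",allow_pickle=True);k=z["k"];d=z["d"];P=cloud(k,d)
# cage roof outline
m=((P[...,2]>.205)&(P[...,2]<.225)).astype(np.uint8); m[:, 330:]=0
cs,_=cv2.findContours(m,0,2);c=max(cs,key=cv2.contourArea);r=cv2.minAreaRect(c);print(cv2.contourArea(c),r)
for q in cv2.boxPoints(r):print(q,plane(k,*q,.215).round(4))
print('knob');
for u,v in((270,211),):
  print(P[v-4:v+5,u-4:u+5,2].round(3))
print("bail z");sub=P[238:270,255:305];mm=sub[...,2]>.15;print(np.argwhere(mm)[:,::-1]+[255,238], sub[mm].round(3)) if mm.sum()<60 else print(mm.sum())
sub=P[205:280,330:405];mm=(sub[...,2]>.225)&(sub[...,2]<.3);print(mm.sum());ii=np.argwhere(mm)[:,::-1]+[330,205]
for a,b in list(zip(ii,sub[mm]))[::6]:print(a,b.round(3))
E
```

```text
7737.0 ((250.1803436279297, 167.5164031982422), (114.88985443115234, 69.80306243896484), 5.194429397583008)
[189.8115  197.07378] [0.6255 0.3119 0.215 ]
[196.13116 127.55739] [0.8296 0.3073 0.215 ]
[310.5492  137.95903] [ 0.8094 -0.0222  0.215 ]
[304.22952 207.47542] [ 0.6052 -0.0105  0.215 ]
knob
[[0.17  0.161 0.168 0.168 0.169 0.174 0.17  0.174 0.175]
 [1.481 0.161 0.239 0.244 0.242 0.243 0.149 0.158 0.161]
 [0.075 0.242 0.244 0.246 0.241 0.239 1.481 0.08  0.095]
 [0.239 0.244 0.236 0.242 0.237 0.241 0.242 0.066 0.076]
 [0.243 0.248 0.245 0.241 0.241 0.241 0.238 0.237 0.057]
 [0.031 0.24  0.243 0.243 0.243 0.238 0.241 0.211 0.033]
 [0.166 0.24  0.241 0.247 0.244 0.239 0.238 0.208 0.033]
 [0.177 0.17  0.171 0.239 0.233 0.225 0.215 0.182 0.167]
 [0.17  0.174 0.174 0.172 0.21  0.207 0.201 0.172 0.175]]
bail z
126
232
[387 215] [ 0.583 -0.239  0.254]
[388 216] [ 0.58  -0.241  0.256]
[387 217] [ 0.576 -0.237  0.264]
[384 218] [ 0.574 -0.23   0.259]
[390 218] [ 0.573 -0.245  0.267]
[385 219] [ 0.572 -0.233  0.258]
[391 219] [ 0.571 -0.249  0.262]
[384 220] [ 0.568 -0.23   0.262]
[390 220
[... 314 characters left out ...]
 0.249]
[384 225] [ 0.555 -0.23   0.257]
[392 225] [ 0.557 -0.253  0.25 ]
[383 226] [ 0.555 -0.23   0.238]
[392 226] [ 0.554 -0.253  0.252]
[379 227] [ 0.55  -0.218  0.25 ]
[375 228] [ 0.548 -0.207  0.246]
[394 228] [ 0.547 -0.257  0.259]
[393 229] [ 0.546 -0.256  0.249]
[375 230] [ 0.542 -0.207  0.247]
[374 231] [ 0.539 -0.205  0.245]
[367 233] [ 0.533 -0.185  0.247]
[366 234] [ 0.531 -0.183  0.243]
[366 235] [ 0.528 -0.183  0.243]
[366 236] [ 0.526 -0.183  0.24 ]
[365 237] [ 0.523 -0.181  0.239]
[358 239] [ 0.517 -0.162  0.235]
[358 240] [ 0.515 -0.162  0.235]
[357 241] [ 0.512 -0.159  0.235]
[356 242] [ 0.508 -0.156  0.241]
[355 243] [ 0.505 -0.153  0.242]
[354 244] [ 0.501 -0.15   0.256]
```

View pics/top0c.png

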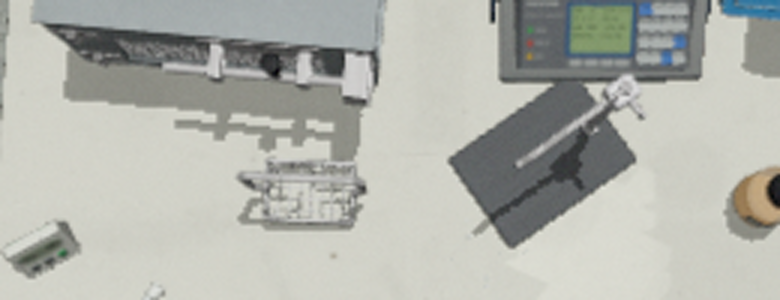

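View pics/scene0c.png

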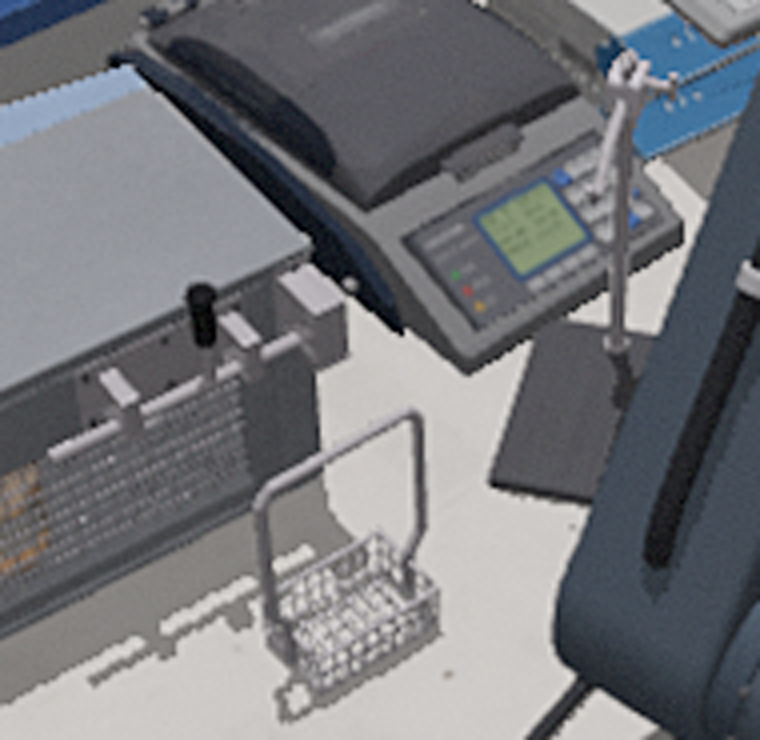

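```bash
python3 - <<'E'
from h import *
z=np.load("pics/top0.npz",allow_pickle=True);k=z["k"];P=cloud(k,z["d"])
z2=np.load("pics/scene0.npz",allow_pickle=True);k2=z2["k"];P2=cloud(k2,z2["d"])
pl=lambda u,v,h:plane(k,180+u/3,190+v/3,h).round(4)
ps=lambda u,v,h:plane(k2,200+u/4,160+v/4,h).round(4)
print("bail top",pl(241,177,.17),pl(362,188,.17),"scene",ps(262,495,.17),ps(413,415,.17))
print("tip",pl(518,163,.257),"rodtop",pl(622,84,.27))
print("rod base scene",ps(617,345,.012),"rodtop scene",ps(628,65,.27))
print("base corners",[pl(*q,.012) for q in((450,158),(572,78),(637,158),(512,247))])
print("knob cap top: top",plane(k,269.7,211.5,.243),"scene",ps(202,292,.243))
# hook arm & bail by depth
for nm,Q,(u0,u1,v0,v1) in(("scene",P2,(255,310,255,290)),("top",P,(255,305,240,258))):
    s=Q[v0:v1,u0:u1];m=(s[...,2]>.16)&(s[...,2]<.185)&(s[...,0]<.56)&(s[...,0]>.4);q=s[m];print(nm,len(q),q.mean(0),q[q[:,1].argmin()],q[q[:,1].argmax()])
    if len(q)>5:print(np.polyfit(q[:,1],q[:,0],1))
s=P[150:230,180:330];
print("bottle",pl(772,190,.128),"timer",plane(k,193,272,.06))
# cage front edge of roof: right/left corner scene
print("cage corner scene",ps(310,243,.215),"top",pl(381,50,.215),pl(40,22,.215))
E
```

```text
bail top [0.4886 0.1132 0.17  ] [ 0.4812 -0.0031  0.17  ] scene [0.4918 0.1152 0.17  ] [0.4869 0.0069 0.17  ]
tip [ 0.4998 -0.1458  0.257 ] rodtop [ 0.5724 -0.2373  0.27  ]
rod base scene [ 0.5728 -0.2433  0.012 ] rodtop scene [ 0.5671 -0.2352  0.27  ]
base corners [array([ 0.5303, -0.0911,  0.012 ]), array([ 0.6218, -0.2222,  0.012 ]), array([ 0.5359, -0.2938,  0.012 ]), array([ 0.4362, -0.1599,  0.012 ])]
knob cap top: top [0.58583004 0.08303846 0.243     ] scene [0.5895 0.0829 0.243 ]
scene 168 [0.49137109 0.06386466 0.17369023] [ 0.49007326 -0.0008632   0.16503203] [0.49251735 0.1224462  0.16324819]
[0.00864576 0.49081893]
top 113 [0.48960408 0.05701479 0.17132359] [ 0.48674002 -0.00064498  0.16134789] [0.49192213 0.11783847 0.16456402]
[0.01904709 0.48851811]
bottle [ 0.494  -0.4099  0.128 ] timer [0.42217474 0.33088805 0.06      ]
cage corner scene [ 0.6108 -0.0102  0.215 ] top [ 0.6077 -0.0183  0.215 ] [0.625 0.302 0.215]
```

```bash
python3 shift.py '[[0,0,-0.04,-0.188],[0,0,-0.04,-0.188],[0,0,-0.03,-0.188],[0,0,0,-0.188],[0,0,0,-0.188]]' 0.5; python3 shift.py '[[0.03,0.04,0,-0.188],[0.05,0.02,0,-0.067],[0.06,0,0,0],[0.06,0,0,0],[0.06,0,0,0]]'; python3 -c "
from h import *
s=arm.sense();print(s['joint_pos'],R.from_rotvec(s['tool_rot']).as_matrix().round(3))"
```

```text
time_s: 0.78
tcp_pos: [0.2294, -0.5812, 0.3515]
tool_rot: [2.482, 1.925, -0.0]
force: [-0.2, 0.6, -0.2]
width: 0.543
finger_force: 0.0
time_s: 1.4
tcp_pos: [0.2995, -0.3319, 0.3509]
tool_rot: [-2.225, -2.218, -0.001]
force: [1.0, 0.6, -0.3]
width: 0.499
finger_force: 0.0
[-1.08769410e+00  1.50741022e-01  1.69997072e+00  3.62232580e-04
  1.29154504e+00 -1.08461044e+00] [[ 0.003  1.    -0.   ]
 [ 1.    -0.003  0.001]
 [ 0.001 -0.    -1.   ]]
```

```bash
python3 shift.py '[[0.055,0.03,0,0],[0.055,0.03,0,0],[0.055,0.03,0,0],[0.055,0.03,0,0],[0.055,0.03,0,0]]'; python3 shift.py '[[0.05,0.03,0,0],[0.032,0.009,0,0],[0,0,0.04,0],[0,0,0,0]]';  python3 - <<'E'
from h import *
k,im,d=grab("wrist"); cv2.imwrite("pics/w1.png",im[...,::-1]); np.savez("pics/w1.npz",d=d,im=im,k=np.array(k,dtype=object))
print(arm.sense()["tcp_pos"]);P=cloud(k,d)
m=(P[...,2]>.155)&(P[...,2]<.185)&(P[...,0]>.44)&(P[...,0]<.53)&(P[...,1]>-.03)&(P[...,1]<.14)
q=P[m];print(len(q),q.mean(0),np.polyfit(q[:,1],q[:,0],1),np.percentile(q[:,1],[1,99]),np.percentile(q[:,2],[5,50,95]))
print(proj(k,(.489,.025,.17)),proj(k,(.489,.059,.17)))
E
```

```text
time_s: 2.02
tcp_pos: [0.4508, -0.0582, 0.3513]
tool_rot: [2.224, 2.218, 0.0]
force: [0.7, -1.1, 0.0]
width: 0.502
finger_force: 0.0
time_s: 2.52
tcp_pos: [0.4871, 0.0227, 0.3088]
tool_rot: [-2.219, -2.215, 0.007]
force: [0.6, 0.8, -0.4]
width: 0.5
finger_force: 0.0
[0.48845886 0.02198873 0.31043935]
1500 [0.48913578 0.06448981 0.17322271] [0.01776004 0.48799044] [0.00129959 0.11871385] [0.16718114 0.17387999 0.17540969]
(np.float64(323.63419858522104), np.float64(230.1125474080352)) (np.float64(323.74686259339757), np.float64(189.04707221684382))
```

View pics/w1.png

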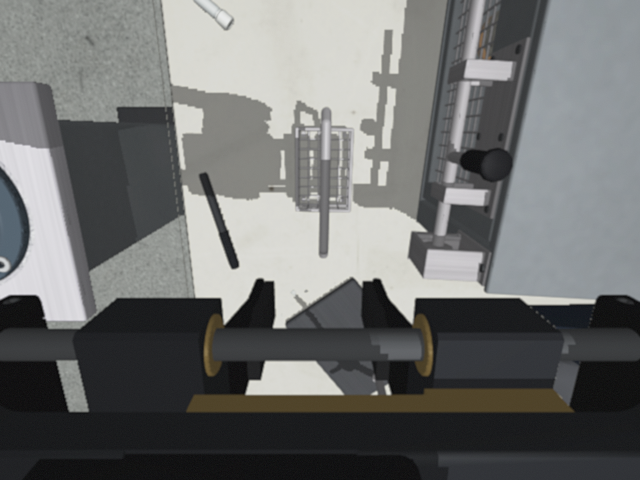

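The wrist view shows the bail bar from (326,110) to (323,255), with its middle at y≈0.060 and x≈0.489. The knob is at (488,164), and the gripper body is wide along its closing direction. Descending beside the middle.

```bash
python3 shift.py '[[0.003,0,0.045,0],[0,0,0.045,0],[0,0,0.03,0],[0,0,0.017,0],[0,0,0,0]]' ; python3 shift.py '[[0,0,0,0],[0,0,0,0],[0,0,0,0],[0,0,0,0],[0,0,0,0]]' 0 40
```

```text
time_s: 3.2
tcp_pos: [0.4898, 0.024, 0.1744]
tool_rot: [-2.226, -2.216, 0.001]
force: [0.2, 0.1, 0.7]
width: 0.498
finger_force: 0.0
time_s: 3.82
tcp_pos: [0.4898, 0.0248, 0.1745]
tool_rot: [2.224, 2.218, 0.001]
force: [0.6, 0.5, 2.0]
width: 0.078
finger_force: 40.0
```

```bash
python3 shift.py '[[0,0,-0.02,0],[0,0,-0.035,0],[0,0,-0.035,0],[0,0,-0.03,0],[-0.02,-0.01,-0.01,0]]'; python3 shift.py '[[-0.035,-0.015,0,0],[-0.035,-0.015,0,0],[-0.03,-0.012,0,0],[-0.02,-0.006,0,0],[0,0,0,0.12]]';  python3 shift.py '[[0,0,0,0.16],[0,0,0,0.16],[0,0,0,0.16],[0,0,0,0.16],[0,0,0,0.156]]'; python3 shift.py '[[0,0,0,0],[0,0,0,0]]'; python3 - <<'E'
from h import *
s=arm.sense();print(s['tcp_pos'],s['joint_pos'],R.from_rotvec(s['tool_rot']).as_matrix().round(3))
for n in("top","wrist","scene"):
    k,im,d=grab(n); np.savez(f"pics/{n}2.npz",d=d,im=im,k=np.array(k,dtype=object)); cv2.imwrite(f"pics/{n}2.png",im[...,::-1])
E
python3 - <<'E'
import cv2,numpy as np
a=cv2.imread("pics/top2.png")[190:300,250:440]; b=cv2.imread("pics/wrist2.png"); c=cv2.imread("pics/scene2.png")[150:350,220:420]
a=cv2.resize(a,(400,232));b=cv2.resize(b,(400,300));c=cv2.resize(c,(400,400))
o=np.zeros((540,800,3),np.uint8);o[:232,:400]=a;o[236:536,:400]=b;o[:400,400:]=c
cv2.imwrite("pics/m2.png",o)
E
```

```text
time_s: 4.45
tcp_pos: [0.4804, 0.0052, 0.306]
tool_rot: [2.22, 2.219, 0.004]
force: [-0.0, -0.3, -1.6]
width: 0.075
finger_force: 40.0
time_s: 5.08
tcp_pos: [0.4301, -0.1164, 0.3038]
tool_rot: [-2.359, -2.074, 0.002]
force: [0.2, 0.1, -1.5]
width: 0.078
finger_force: 40.0
time_s: 5.7
tcp_pos: [0.4304, -0.1148, 0.3037]
tool_rot: [-2.978, -0.998, 0.002]
force: [-0.7, -0.2, -2.0]
width: 0.075
finger_force: 40.0
time_s: 5.95
tcp_pos: [0.4307, -0.1149, 0.304]
tool_rot: [-2.974, -1.009, 0.001]
force: [-0.3, 0.2, -1.6]
width: 0.073
finger_force: 40.0
[ 0.43071306 -0.11493863  0.30398163] [-5.12383117e-01  2.00852760e-01  1.77630625e+00 -7.02942719e-05
  1.16534272e+00  4.04345133e-01] [[ 0.794  0.608 -0.001]
 [ 0.608 -0.794  0.   ]
 [-0.    -0.001 -1.   ]]
```

View pics/m2.png

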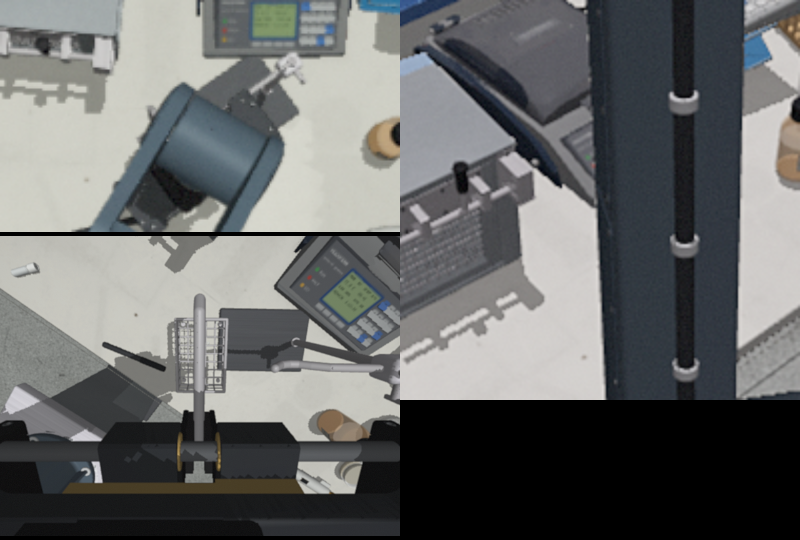

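Mosaic: the wrist view at the lower left shows the bail vertical at column 200, square to the hook. The hook tip is at about (275,365), or wrist pixel (440,206). I'll measure both from the wrist depth.

```bash
python3 - <<'E'
from h import *
z=np.load("pics/wrist2.npz",allow_pickle=True);k=z["k"];P=cloud(k,z["d"])
print(plane(k,440,206,.257))
t=np.array([.43071,-.11494,.30398]);X=np.array([.794,.608,0]);Y=np.array([.608,-.794,0])
m=(P[...,2]>.23)&(P[...,2]<.285)&(P[...,0]>.47)&(P[...,0]<.60)&(P[...,1]<-.13)&(P[...,1]>-.27)
q=P[m]-t;a=q@X;b=q@Y;zz=P[m][:,2];print(m.sum())
for lo in np.arange(.06,.22,.01):
    s=(b>=lo)&(b<lo+.01)
    if s.sum()>3:print(lo.round(3),s.sum(),"x",np.median(a[s]).round(4),a[s].min().round(3),a[s].max().round(3),"z",np.median(zz[s]).round(4),zz[s].max().round(4))
m=(P[...,2]>.28)&(P[...,2]<.32)
q=P[m]-t;a=q@X;b=q@Y;s=(abs(b)<.012)&(a>.015)&(a<.12);print("bail",s.sum(),np.median(b[s]),np.percentile(a[s],[1,99]),np.polyfit(a[s],b[s],1),np.polyfit(a[s],P[m][s][:,2],1))
E
```

```text
[ 0.50229014 -0.14262799  0.257     ]
4760
0.06 186 x 0.037 0.033 0.04 z 0.2563 0.2584
0.07 128 x 0.0382 0.033 0.04 z 0.2455 0.2556
0.08 180 x 0.0366 0.032 0.04 z 0.2371 0.2416
0.09 247 x 0.0362 0.032 0.04 z 0.2366 0.2411
0.1 282 x 0.0361 0.031 0.04 z 0.2415 0.2457
0.11 299 x 0.036 0.031 0.039 z 0.2466 0.2507
0.12 240 x 0.0358 0.031 0.039 z 0.2489 0.251
0.13 243 x 0.0356 0.031 0.039 z 0.249 0.2512
0.14 238 x 0.0354 0.031 0.039 z 0.249 0.2515
0.15 236 x 0.0352 0.031 0.039 z 0.2489 0.2509
0.16 1513 x 0.0359 0.023 0.046 z 0.2506 0.2732
0.17 460 x 0.0338 0.006 0.046 z 0.2567 0.2629
0.18 507 x 0.0094 0.003 0.046 z 0.2526 0.2597
bail 3579 -0.0011606407696025155 [0.01593833 0.09310299] [ 0.00763964 -0.00155415] [-0.05985335  0.30555266]
```

```bash
python3 shift.py '[[0.001,0.025,0,0],[0.001,0.035,0,0],[0.001,0.022,0,0],[0,0.009,0,0],[0,0,0,0]]'; python3 shift.py '[[0,0,0.02,0],[0,0,0.02,0],[0,0,0.012,0],[0,0,0.004,0],[0,0,0,0]]';python3 shift.py '[[0,0,0.003,0],[0,0,0.002,0],[0,0,0,0]]'
```

```text
time_s: 6.72
tcp_pos: [0.4883, -0.1856, 0.3039]
tool_rot: [-2.975, -1.005, 0.001]
force: [-0.3, -0.0, -2.1]
width: 0.076
finger_force: 40.0
time_s: 7.35
tcp_pos: [0.4886, -0.1855, 0.2485]
tool_rot: [2.976, 1.006, 0.0]
force: [0.6, 0.5, -2.5]
width: 0.079
finger_force: 40.0
time_s: 7.72
tcp_pos: [0.489, -0.1859, 0.2438]
tool_rot: [2.975, 1.005, 0.001]
force: [-0.4, -0.3, 1.6]
width: 0.073
finger_force: 40.0
```

```bash
python3 shift.py '[[0,0,0,0],[0,0,0,0],[0,0,0,0],[0,0,0,0],[0,0,0,0]]' 0.4 ; python3 shift.py '[[0,0,-0.02,0],[0,0,-0.04,0],[0,0,-0.05,0],[0,0,-0.04,0],[-0.03,0,0,0]]'; python3 - <<'E'
from h import *
k,im,d=grab("wrist"); cv2.imwrite("pics/w3.png",im[...,::-1]); np.savez("pics/w3.npz",d=d,im=im,k=np.array(k,dtype=object))
P=cloud(k,d);m=(P[...,2]>.225)&(P[...,2]<.26);seat=(.5166,-.1627,.24);print(proj(k,seat))
E
```

```text
time_s: 8.35
tcp_pos: [0.4886, -0.1856, 0.2432]
tool_rot: [-2.976, -1.006, 0.0]
force: [-0.1, 0.9, 0.1]
width: 0.396
finger_force: 0.0
time_s: 8.98
tcp_pos: [0.467, -0.2045, 0.3972]
tool_rot: [2.968, 1.008, 0.009]
force: [0.2, -0.6, -0.9]
width: 0.4
finger_force: 0.0
(np.float64(314.30519280190003), np.float64(149.51199706841572))
```

View pics/w3.png

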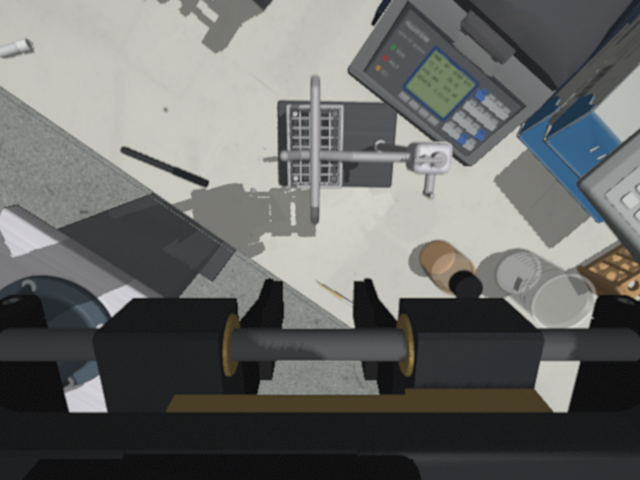

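Basket hangs on the hook: the bail crosses the hook at (314,155) and is free of the fingers. Next is the knob.

```bash
T='[[0,0,0,-0.187],[0,0,0,-0.187],[0,0,0,-0.187],[0,0,0,-0.187],[0,0,0,-0.187]]'; python3 shift.py '[[0,0,0,-0.187],[0,0,0,-0.187],[0,0,0,-0.187],[0,0,0,-0.187],[0,0,0,-0.187]]' >/dev/null; python3 shift.py '[[0,0,0,-0.187],[0,0,0,-0.187],[0,0,0,-0.187],[0,0,0,-0.187],[0,0,0,-0.187]]'>/dev/null; python3 shift.py '[[0,0.03,0,-0.187],[-0.01,0.05,0,-0.187],[-0.02,0.05,0,-0.187],[-0.02,0.05,0,0],[-0.02,0.05,0,0]]'; python3 shift.py '[[-0.02,0.04,0.01,0],[-0.02,0.02,0.01,0],[0,0,0,0],[0,0,0,0]]'; python3 - <<'E'
from h import *
k,im,d=grab("wrist"); cv2.imwrite("pics/w4.png",im[...,::-1]); np.savez("pics/w4.npz",d=d,im=im,k=np.array(k,dtype=object))
s=arm.sense();print(s["tcp_pos"],s["joint_pos"][5],R.from_rotvec(s["tool_rot"]).as_matrix().round(3))
P=cloud(k,d);m=(P[...,2]>.236)&(P[...,2]<.255)&(abs(P[...,0]-.587)<.03)&(abs(P[...,1]-.083)<.03);q=P[m]
print(len(q),q.mean(0),np.median(q,0),np.percentile(q[:,:2],[1,99],axis=0)); print(proj(k,(.587,.083,.243)))
# roof front edge for cage yaw
m=(abs(P[...,2]-.215)<.005);pts=[]
for y in np.arange(.0,.16,.01):
    s_=m&(abs(P[...,1]-y)<.003)
    if s_.sum()>20:pts.append((y,np.percentile(P[s_][:,0],1)))
print(np.round(pts,4).tolist(),np.polyfit(*np.array(pts).T,1))
E
```

```text
time_s: 10.9
tcp_pos: [0.5902, 0.0046, 0.3927]
tool_rot: [-0.093, -3.139, -0.0]
force: [0.6, -0.7, 0.2]
width: 0.402
finger_force: 0.0
time_s: 11.4
tcp_pos: [0.6326, 0.0601, 0.373]
tool_rot: [-0.093, -3.139, 0.001]
force: [-0.1, -0.6, 0.4]
width: 0.399
finger_force: 0.0
[0.63259016 0.05968978 0.37341037] -1.5924274930875018 [[-0.998  0.06  -0.   ]
 [ 0.06   0.998 -0.   ]
 [ 0.    -0.    -1.   ]]
512 [0.58810364 0.08381392 0.24339125] [0.58809504 0.08381142 0.24358085] [[0.57930936 0.07477292]
 [0.59728569 0.09296953]]
(np.float64(343.95217203461107), np.float64(178.9218044616698))
[[0.0, 0.6079], [0.01, 0.6086], [0.02, 0.6089], [0.03, 0.6099], [0.04, 0.6104], [0.05, 0.6112], [0.06, 0.6116], [0.07, 0.6123], [0.08, 0.6123], [0.09, 0.6133], [0.1, 0.6138], [0.11, 0.6142], [0.12, 0.6151], [0.13, 0.6157], [0.14, 0.616], [0.15, 0.6166]] [0.05778643 0.60802143]
```

View pics/w4.png

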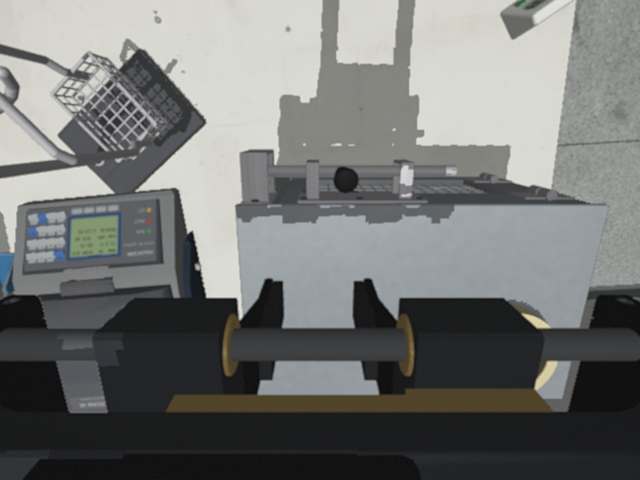

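The wrist view shows the knob at (345,179), between the straps, with the keeper at (257,175). The tool is already aligned with the gate. Moving over the knob and down.

```bash
python3 shift.py '[[0.023,0.011,0,0],[0.023,0.0105,0,0],[0,0,0.04,0],[0,0,0.04,0],[0,0,0.02,0]]'; python3 shift.py '[[0,0,0.025,0],[0,0,0.015,0],[0,0,0.007,0],[0,0,0,0],[0,0,0,0]]'; python3 shift.py '[[0,0,0,0],[0,0,0,0],[0,0,0,0],[0,0,0,0],[0,0,0,0]]' 0 40
```

```text
time_s: 12.08
tcp_pos: [0.5868, 0.0835, 0.272]
tool_rot: [-0.095, -3.138, 0.0]
force: [0.5, -0.5, -0.1]
width: 0.4
finger_force: 0.0
time_s: 12.7
tcp_pos: [0.589, 0.0846, 0.2272]
tool_rot: [0.092, 3.138, -0.0]
force: [-0.2, 0.4, 0.2]
width: 0.398
finger_force: 0.0
time_s: 13.32
tcp_pos: [0.5886, 0.0846, 0.2265]
tool_rot: [0.092, 3.14, -0.0]
force: [0.2, 0.3, 2.1]
width: 0.191
finger_force: 39.7
```

```bash
python3 shift.py '[[0,0,-0.004,0],[0,0,-0.004,0],[0,0,-0.003,0],[0,0,0,0]]'; python3 shift.py '[[0,0.003,0,0],[0,0.003,0,0],[0,0.003,0,0],[0,0,0,0]]'
```

```text
time_s: 13.82
tcp_pos: [0.5884, 0.0846, 0.2375]
tool_rot: [0.092, 3.14, 0.0]
force: [1.0, 0.1, -0.6]
width: 0.194
finger_force: 39.5
time_s: 14.32
tcp_pos: [0.589, 0.0941, 0.2372]
tool_rot: [0.092, 3.14, 0.001]
force: [0.1, -0.4, -2.8]
width: 0.188
finger_force: 39.5
```

```bash
python3 shift.py '[[0,0.005,0,0],[0,0.005,0,0],[0,0.005,0,0],[0,0.003,0,0],[0,0,0,0]]'; python3 -c "
from h import *
k,im,d=grab('wrist');P=cloud(k,d);s=arm.sense();print(s['tcp_pos'],s['force'],s['wrist_torque'])"
```

```text
time_s: 14.95
tcp_pos: [0.59, 0.1123, 0.2372]
tool_rot: [0.092, 3.14, 0.002]
force: [1.2, 1.4, -2.0]
width: 0.185
finger_force: 39.5
[0.59002207 0.11225201 0.23726225] [ 2.03838558  1.07907995 -2.67012502] [ 0.16453259 -0.26376891  0.02566324]
```

```bash
python3 shift.py '[[0.0035,0.0005,0,0.02],[0.0035,0.0005,0,0.02],[0.0035,0.0006,0,0.02],[0.0035,0.0006,0,0.02],[0,0,0,0]]'; python3 shift.py '[[0.0052,0.0009,0,0.03],[0.0052,0.0009,0,0.03],[0.0052,0.0009,0,0.03],[0.0052,0.0009,0,0.03],[0,0,0,0]]'
```

```text
time_s: 15.62
tcp_pos: [0.5759, 0.1151, 0.2373]
tool_rot: [-0.218, -3.134, -0.0]
force: [1.8, 1.2, -2.6]
width: 0.191
finger_force: 39.5
time_s: 16.25
tcp_pos: [0.5559, 0.1225, 0.2372]
tool_rot: [-0.405, -3.115, 0.0]
force: [2.5, 0.2, -3.1]
width: 0.19
finger_force: 39.5
```

```bash
python3 shift.py '[[0.0068,0.0012,0,0.039],[0.0068,0.0012,0,0.039],[0.0068,0.0012,0,0.039],[0.0068,0.0012,0,0.039],[0.0068,0.0012,0,0.039]]'; python3 shift.py '[[0,0,0,0],[0,0,0,0],[0,0,0,0],[0,0,0,0]]'; python3 - <<'E'
from h import *
ims=[]
for n in("scene","top","wrist"):
    k,im,d=grab(n); np.savez(f"pics/{n}5.npz",d=d,im=im,k=np.array(k,dtype=object)); ims.append(im[...,::-1])
o=np.zeros((600,800,3),np.uint8);o[:300,:400]=cv2.resize(ims[0],(400,300));o[300:,:400]=cv2.resize(ims[2],(400,300))
o[:300,400:]=cv2.resize(ims[1][130:280,180:380],(400,300));o[300:,400:]=cv2.resize(ims[0][170:320,150:350],(400,300))
cv2.imwrite("pics/m5.png",o)
E
```

```text
time_s: 16.88
tcp_pos: [0.5268, 0.139, 0.2373]
tool_rot: [0.708, 3.06, -0.001]
force: [2.2, 0.2, -2.0]
width: 0.191
finger_force: 39.5
time_s: 17.38
tcp_pos: [0.5266, 0.1389, 0.2372]
tool_rot: [0.707, 3.061, -0.001]
force: [1.4, -0.7, -1.4]
width: 0.192
finger_force: 39.5
```

View pics/m5.png

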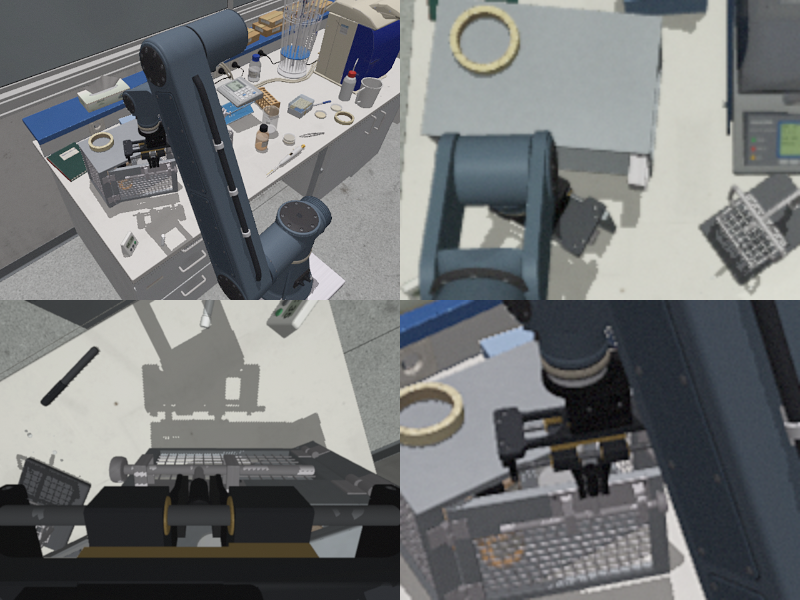

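The gate is ajar with the knob in the fingers. In the top crop the basket is over the stand at (750,225), so I'll check its bail height and the gate edge numerically.

```bash
python3 - <<'E'
from h import *
for n in("top","wrist"):
    z=np.load(f"pics/{n}5.npz",allow_pickle=True);P=cloud(z["k"],z["d"])
    m=(P[...,2]>.23)&(P[...,2]<.255)&(np.hypot(P[...,0]-.517,P[...,1]+.163)<.07);q=P[m];print(n,len(q))
    Y=np.array([.79,.61]); 
    if len(q):
        a=(q[:,:2]-[.5166,-.1627])@Y; s=abs(a)>.012; print("bail pts",s.sum(),np.percentile(a[s],[2,98]),np.median(q[s],0))
    m=(P[...,2]>.16)&(P[...,2]<.2)&(P[...,0]<.57)&(P[...,0]>.45)&(P[...,1]<.2)&(P[...,1]>-.03);q=P[m]
    if len(q):print("gate/bolt min-y",q[q[:,1].argsort()[:5]].round(3))
h=np.array([.626,.284]);r=np.array([.5266,.1389])-h;r0=np.array([.59,.1123])-h
print("angle",np.arctan2(r0[1],r0[0])-np.arctan2(r[1],r[0]))
E
```

```text
top 218
bail pts 103 [-0.05968005  0.05608704] [ 0.50588341 -0.1723519   0.24115164]
gate/bolt min-y [[ 0.565 -0.004  0.167]
 [ 0.566 -0.002  0.198]
 [ 0.564 -0.002  0.191]
 [ 0.565 -0.001  0.168]
 [ 0.565  0.001  0.189]]
wrist 0
gate/bolt min-y [[0.512 0.051 0.162]
 [0.512 0.051 0.16 ]
 [0.513 0.052 0.161]
 [0.513 0.052 0.161]
 [0.512 0.052 0.163]]
angle 0.3939440204656868
```

```bash
python3 -c "
from workcell import arm
print(arm.job_done())"
```

```text
the job is handed in; nothing more can be done
None
```

I handed the job in: the basket hangs on the hook by its bail, the bolt was lifted over the lip and drawn, and the arm is holding the gate about 10 cm open by its knob; the bottle and timer were never approached.

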